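# Reset the rivet press at its control desk

## Robot

A 6-joint arm with a two-finger parallel gripper is mounted at the origin on the work surface. World frame = base frame: x ahead of the robot, y to its left, z up, the work surface at z = 0. Lengths are in mm, angles in rad, forces in N, time in s.
With the tool pointing down it reaches from about 325 to 925 mm from the base axis. Payload 3.1 kg.
Tool frame: the origin (TCP) lies midway between the tips of the shut fingers; the grasp point (between the pads) lies 19 mm behind it (tcp_to_grasp is the distance from the TCP to the grasp point, in mm); z points along the fingers, x is the direction in which the jaws open and shut, and the axes are right-handed (so a half turn about z gives the same grasp; the last joint's range is limited). The gripper opens to 85 mm and grips with 20 to 120 N. Pads are 22 mm wide; open, the fingers measure 114 mm over their backs; the gripper's body (76 mm by 85 mm) begins 54 mm behind the grasp point. The pads swing forward as they close: fully open they stand 13 mm farther back than shut.
Start: joints at [-1.437, 0.217, 1.613, -0, 1.311, -0.112], TCP at [152.104, -606.221, 231.3] pointing down, gripper open.
Joint ranges: [-2.75, 2.75], [-0.78, 2.1], [0.31, 2.55], [-1.13, 4.27], [0.13, 2.63], [-2.58, 2.58]. Speed limits (rad/s): [2.79, 2.79, 3.14, 3.14, 3.14, 3.14].

## Interface

Orientations are given as a unit quaternion [x, y, z, w].
In Python, from cell import state, snapshot, sign_off, tcp_to_grasp gives the robot as it stands.
- The arm moves only by the shell command python3 -m pendant 'ROWS' [FORCE]. ROWS is a JSON object of lists of equal length, an entry for each row: "claw": the opening in per cent of the stroke, from 0 (shut) to 100 (fully open); "slide": the shift along the world's x, y, z in mm, a list of three; "roll": the turn about the world's z in degrees. In form: {"claw": [claw, ...], "slide": [[x, y, z], ...], "roll": [roll, ...]}. A call has exactly 10 rows; each row is the pose to reach, as a shift and turn from the pose measured when the call began; what a row does not reach only later rows make up. A row lasts 1/8 s, in which the tool goes at most 62.5 mm and 10.7 degrees, less where a joint would pass 70% of its speed; a pose out of reach is approached as far as the arm can. A call with a gripper value outside its range is refused whole. The fingers move at their own pace and stop on an object; FORCE is the grip in N (left out, the last holds). Time passes only in rows, so rows that repeat a pose let the fingers close, or fill a call up. It gives the time, the measured TCP pose, the force and the opening at its end, in the units of the state.
- state(): the state, without advancing time (a new reading comes with each control period).
- snapshot(name): name is "scene" or "top"; returns a dict with "pixels" (480x640x3 uint8, red, green, blue), "K" (3x3 intrinsics, pixels), "origin" and "attitude" of the camera in the world. Camera axes: x right, y down, z forward; pixel columns grow to the right and rows downward; lengths in mm; the calibration is good to about 2 mm. A picture is of the moment at which its call begins. There is no depth.
- sign_off(): hands the job in, once; it reports no verdict.
The state is a dict: "time": time; "q": joint angles; "dq": joint speeds; "tau": joint torques, N m; "position": TCP position; "eef_rot": TCP orientation; "contact_force": force on the tool from outside, world axes, zero at the start; "moment": the same for the moment, N m; "gripper_width": finger opening in mm.
Only numpy, scipy, OpenCV 4.12 (cv2) and the standard library are available. Lean on these libraries where they do the work, as an engineer would, in place of code of your own. Each camera call takes 0.05 s, during which the arm holds its last target. There are 200 camera calls.

## Task

Reset the rivet press at the grey sloping control desk: turn the red yoke key on its metal panel a full quarter turn clockwise, swing the panel up until it stands wide open, clearly beyond square to the face, then press the green key behind it just until you feel it click and no further, and let it spring back. Leave the panel open, do not press the red or yellow key, and leave the other things on the bench where they are.

Things in the scene. Friction and masses are not known exactly. Their poses are not given: they have to be found in the camera images.
- desk_face (a point): Grey sloping control desk, fixed, 270 mm wide; its face rises at 30 degrees away from the robot. Point: centre of the recess floor in the face, 75 mm above the bench; axes: x level to the desk's back, y to its left, z up (the face's normal is z tilted 30 degrees towards -x). Recess 196 mm up-slope x 242 mm wide, 36 mm deep, 14 mm walls; flat shelf behind the hinge, 166 mm above the bench.
- panel (a joint): Access panel over the recess: aluminium sheet 200 mm up-slope x 262 mm wide, 0.4 kg, hinged at its upper edge. rad; 0 = shut, 1.57 = square to the face, stop at 2.0; grows as the lower edge swings up. Stiff hinge: it stays where left; about 7 N at the yoke bar moves it. Open, it still leans over the face (upright would be 2.09): a tool held vertical over the keys does not clear it.
- panel_hinge (a point): Point on the hinge axis at the panel's middle, 36 mm out from the recess floor. Axes turn with the panel: x from the lower edge to the hinge (up the slope when shut), y along the hinge, z out of the panel. Underside of the sheet at z = 1.5 mm, top at 5.5 mm. Opening is a positive turn about y.
- panel_edge (a point): Middle of the panel's lower (free) edge, 202 mm from the hinge; same axes as the hinge point.
- latch (a joint): Quarter-turn cam latch in the panel with its red yoke key fitted. rad; 0 = locked (bar up and down the slope), grows clockwise seen from outside, stop at 1.57 (bar along the hinge). The cam holds the panel shut until about 1.15. Friction about 0.12 N m; it stays where it is left.
- yoke_bar (a point): Centre of the grip bar of the red yoke key: round bar 12 mm thick, 74 mm long, on a 10 mm leg at each end (64 mm clear between), its axis 46 mm above the panel's outer face and 40 mm above the yoke's foot; 160 mm from the hinge axis and 52 mm out along the panel's z. Axes turn with the key: x along the bar, z out of the panel.
- green_top (a point): Centre of the flat top of the green key: square cap 52 x 52 mm in the recess under the panel, top 26 mm out from the recess floor (10 mm below the recess rim). Axes: x up the slope, y to the desk's left, z out of the face. Three keys stand side by side 78 mm apart, in an order that varies.
- green_key (a joint): Travel of the green cap into the desk, m; 0 = up, stop at 0.016. First an idle travel of 0.5 to 5 mm, different each time, against a light spring (0.5 to 1 N), then it meets its snap dome. Springs back up when released.
- dome (a joint): Travel of the snap dome under the green cap, m; 0 = at rest. Pressing force at the finger: rises to about 10 N at 0.002, then falls (the click): 8 N at 0.0032, where the click is made, least (about 4.5 N) at 0.0053; then it climbs again: 7 N at 0.006, 10 N at 0.0068 (already pressed too far), 13 N at 0.0074. Springs back when released.
- red_top (a point): Centre of the flat top of the red key, otherwise like the green one; not to be pressed.
- red_key (a joint): Travel of the red cap, m; 0 = up; it must stay up.
- yellow_top (a point): Centre of the flat top of the yellow key, otherwise like the green one; not to be pressed.
- yellow_key (a joint): Travel of the yellow cap, m; 0 = up; it must stay up.
- hammer: Hammer 280 mm long with a pale wooden handle, lying on the bench left of the desk; origin under it.
- cup_shelf: Clear rivet cup, 52 mm wide, 45 mm high, on the desk's rear shelf; origin at the centre of its underside.
- cup_bench: Clear rivet cup, 56 mm wide, 50 mm high, on the bench beside the desk; origin at the centre of its underside.
- bucking_bar: Steel block 100 x 40 x 30 mm, lying beside the desk; origin at the centre of its underside.
- sample_plate: Brass plate 140 x 70 x 5 mm with rivet heads, lying on the desk's rear shelf; origin at the centre of its underside.
- rivet_gun: Rivet gun, aluminium barrel 195 mm long and yellow grip, lying on its side, 44 mm high; origin on the bench under the barrel.
- oil_can: Blue can 60 mm wide, 150 mm high; origin at the centre of its underside.

How it is judged (in metres and radians):
On the way, in this order (a step that is already met when the one before it is completed fails the run):
1. the yoke key is turned its quarter turn (at least 1.35 rad) with the panel still shut (value of joint latch above 1.35 rad and value of joint panel below 0.15 rad), for 0.1 s.
2. the panel is swung open past square to the face (more than 1.6 rad) (value of joint panel above 1.6 rad), for 0.1 s.
3. the green key's dome is pressed past its click (3.2 mm) and not beyond 6.8 mm (value of joint dome between 0.0032 and 0.0068 m), for 0.03 s.
At the end, for the whole second after the job is handed in: The panel stands still, open more than 1.6 rad, and all three keys are up again (caps within 1.5 mm of rest, dome within 1 mm) (value of joint panel above 1.6 rad and value of joint each of green_key, red_key, yellow_key below 0.0015 m and value of joint dome below 0.001 m and angular speed of panel below 0.05 rad/s); the robot touches nothing.
It fails at once if the green key is pressed too far: its dome goes beyond 6.8 mm (value of joint dome above 0.0068 m).
It fails at once if the red or yellow key is pressed (3 mm or more) (value of joint any of red_key, yellow_key above 0.003 m).
It fails at once if a bystander is moved by more than 25 mm (distance of any of hammer, cup_shelf, cup_bench, bucking_bar, sample_plate, rivet_gun, oil_can from where it was at the start of the episode above 0.025 m).
It fails at once if a cup or the can is tipped (angle between any of cup_shelf, cup_bench, oil_can's own z axis and vertical above 0.5 rad).
It also fails if it takes over 72 s, if anything falls off the work surface, if the arm or the gripper's body presses on something with over 40 N, if the wrist force passes 120 N, or if a joint passes its speed limit or range.

## Working session

There is one attempt and no reset: what is moved stays moved. The work goes in short steps, Python scripts to look and compute and a shell command to move; the robot and the scene stay as the last step left them, time stands still between calls to the robot, and variables do not carry over. Pictures are saved under pics/ and viewed, about 8 in all and at most 12, crops included, and the job is handed in when it is done.

```bash
ls; mkdir -p pics; python3 - <<'E'
from cell import state, snapshot, tcp_to_grasp
import cv2,pickle
d={}
for n in("scene","top"):
    s=snapshot(n); d[n]=s; cv2.imwrite(f"pics/{n}0.png",s["pixels"][:,:,::-1]); print(n,s["K"],s["origin"],s["attitude"])
pickle.dump(d,open("s0.pkl","wb")); print(state(),tcp_to_grasp)
E
```

```text
pics
scene [[591.78359841   0.         328.62901945]
 [  0.         591.78359841 236.40857802]
 [  0.           0.           1.        ]] [1128.98937133 -790.06258558  821.73341898] [ 0.86145128  0.23246092 -0.12316395 -0.43438952]
top [[509.37318538   0.         319.76845566]
 [  0.         509.37318538 237.27132885]
 [  0.           0.           1.        ]] [ 438.45078564   28.3084869  1025.72287199] [-0.6770851   0.72810285 -0.07665881  0.07446767]
{'time': 0.1, 'q': array([-1.43719703e+00,  2.17706358e-01,  1.61478738e+00, -1.44588894e-05,
        1.31130208e+00, -1.12215434e-01]), 'dq': array([ 0.00188237, -0.00153956, -0.00332506,  0.00094434, -0.00157553,
       -0.00033435]), 'tau': array([-1.01318568e-03, -3.98080945e+01, -3.04970741e+01, -1.40974907e-04,
        4.25203558e-03, -1.45841705e-05]), 'position': array([ 152.00040868, -605.47165416,  230.07454742]), 'eef_rot': array([ 7.88463300e-01, -6.15080816e-01, -7.92105974e-04, -7.65571411e-04]), 'contact_force': array([-0.02349487,  0.25702083, -0.35657158]), 'moment': array([ 0.01983234, -0.03985213, -0.01821643]), 'gripper_width': 85.36075256388817} 18.700000000000003
```

View pics/scene0.png

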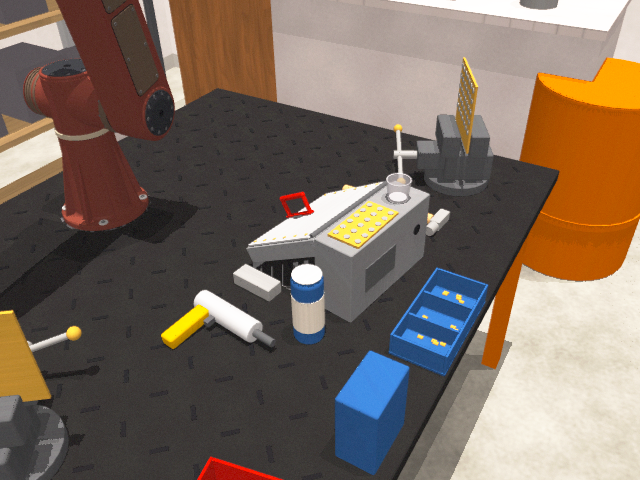

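View pics/top0.png

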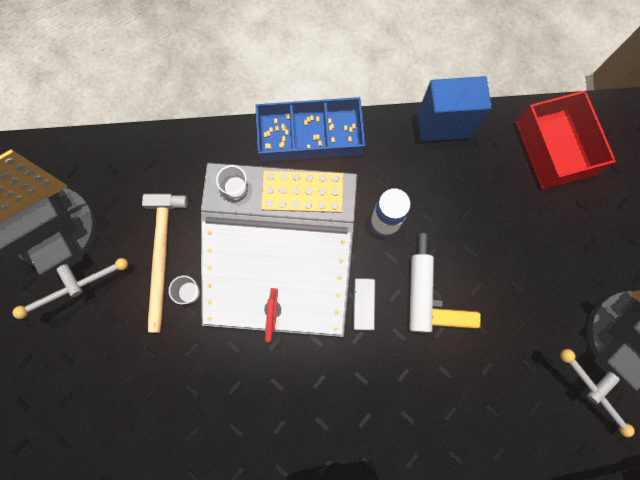

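Top view: panel corners sit near (203,223), (352,231), (343,335) and (203,325), with the red yoke bar around (272,315). Shelf corners are near (208,165) and (356,174). In the scene view, the red yoke is at (297,205). I'll measure the desk pose from these.

```bash
cat > h.py <<'E'
import numpy as np, cv2
from scipy.spatial.transform import Rotation as R
def ray(s,uv):
    d=np.linalg.inv(s["K"])@np.array([uv[0],uv[1],1.]); d=R.from_quat(s["attitude"]).apply(d); return np.array(s["origin"]),d/np.linalg.norm(d)
def onz(s,uv,z):
    o,d=ray(s,uv); return o+d*(z-o[2])/d[2]
def proj(s,p):
    c=R.from_quat(s["attitude"]).inv().apply(np.asarray(p)-s["origin"]); c=c@np.array(s["K"]).T; return c[...,:2]/c[...,2:]
def two(s1,u1,s2,u2):
    (o1,d1),(o2,d2)=ray(s1,u1),ray(s2,u2)
    t=np.linalg.lstsq(np.c_[d1,-d2],o2-o1,rcond=None)[0]; a,b=o1+t[0]*d1,o2+t[1]*d2; return (a+b)/2,np.linalg.norm(a-b)
def red(s):
    p=s["pixels"].astype(int); return ((p[...,0]>110)&(p[...,1]<60)&(p[...,2]<60)).astype(np.uint8)
E
python3 - <<'E'
import pickle,cv2,numpy as np
from h import *
from scipy.optimize import least_squares
d=pickle.load(open("s0.pkl","rb")); t,sc=d["top"],d["scene"]
p=t["pixels"].astype(int); m=((p.min(2)>195)).astype(np.uint8); m[:, :195]=0;m[:,360:]=0;m[:215]=0;m[345:]=0
m=cv2.morphologyEx(m|(red(t)*0),cv2.MORPH_CLOSE,np.ones((9,9)))
c=max(cv2.findContours(m,0,2)[0],key=cv2.contourArea); h=cv2.convexHull(c)
for e in(3,5,8):
    q=cv2.approxPolyDP(h,e,True)[:,0]; print(e,q.tolist())
for n,s,(x0,x1,y0,y1) in(("top",t,(255,290,280,350)),("scene",sc,(270,325,180,225))):
    r=red(s); k=np.zeros_like(r); k[y0:y1,x0:x1]=r[y0:y1,x0:x1]
    ys,xs=np.nonzero(k); print(n,len(xs),xs.min(),xs.max(),ys.min(),ys.max(),cv2.minAreaRect(np.c_[xs,ys].astype(np.float32)))
a=np.hstack([cv2.resize(t["pixels"][205:345,195:360],None,fx=4,fy=4,interpolation=2)[:,:,::-1]])
b=cv2.resize(sc["pixels"][165:290,235:405],None,fx=4,fy=4,interpolation=2)[:,:,::-1]
cv2.imwrite("pics/a.png",a); cv2.imwrite("pics/b.png",b)
E
```

```text
3 [[202, 222], [349, 232], [359, 279], [359, 328], [338, 334], [203, 323], [195, 298]]
5 [[202, 222], [349, 232], [359, 279], [359, 328], [338, 334], [203, 323], [195, 298]]
8 [[202, 222], [349, 232], [359, 328], [203, 323]]
top 6 268 272 332 342 ((270.7758483886719, 337.3103332519531), (1.6712580919265747, 10.770329475402832), 21.801410675048828)
scene 357 279 313 191 217 ((295.8686218261719, 204.16220092773438), (26.717470169067383, 26.97635841369629), 68.74949645996094)
```

View pics/a.png

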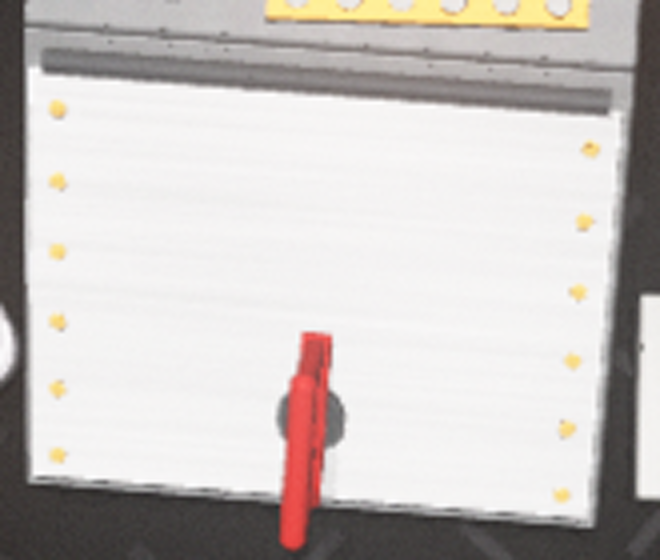

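View pics/b.png

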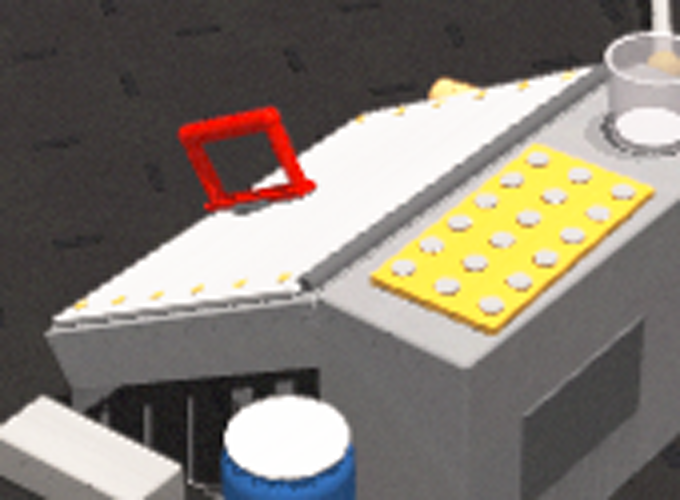

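The top crop shows panel corners at about (201.6,221.1), (350.1,232.1), (342.9,335.1) and (202.1,324.1). Bar ends are (270.4,299.1) and (267.6,340.9). In the scene crop the bar ends are at (303.1,193.4) and (281.4,197.4). The desk is clear in front.

```bash
cat > geo.py <<'E'
import numpy as np
from scipy.spatial.transform import Rotation as R
c,s=np.cos(np.pi/6),np.sin(np.pi/6); U=np.array([c,0,s]); N=np.array([-s,0,c]); Y=np.array([0,1.,0])
class G:
    def __init__(g,x,y,hz,yaw): g.H=np.array([x,y,hz]); g.Rz=R.from_euler('z',yaw); g.yaw=yaw
    def panel(g,p,phi=0): # p in panel-hinge axes (x up,y,z out)
        p=np.asarray(p,float); w=R.from_rotvec(phi*Y).apply(np.outer(np.atleast_2d(p)[:,0],U)+np.outer(np.atleast_2d(p)[:,1],Y)+np.outer(np.atleast_2d(p)[:,2],N))
        return g.H+g.Rz.apply(w)
E
python3 - <<'E'
import pickle
from h import *; from geo import *
from scipy.optimize import least_squares
d=pickle.load(open("s0.pkl","rb")); t,sc=d["top"],d["scene"]
P=[[-202,131,5.5],[-202,-131,5.5],[-160+31,0,52],[-160-31,0,52],[-160+31,0,52],[-160-31,0,52]]
P+=[[-2,131,5.5],[-2,-131,5.5]]
uv=np.array([[202.1,324.1],[342.9,335.1],[270.4,299.1],[267.6,340.9],[303.1,193.4],[281.4,197.4],[201.6,221.1],[350.1,232.1]])
def f(v,full=False):
    w=G(*v).panel(P); q=np.r_[proj(t,w[:4]),proj(sc,w[4:6]),proj(t,w[6:])]-uv; return q if full else q.ravel()
r=least_squares(f,[550,50,157,-.06],loss='soft_l1'); print(r.x,np.round(f(r.x,1),1).tolist())
m,e=two(t,(269,320),sc,(292.2,195.4)); print("bar tri",m,e,"model",G(*r.x).panel([-160,0,52]))
print("shelf",onz(t,(208,165),166),onz(t,(356,174),166))
E
```

```text
[ 6.54947759e+02  9.32260750e+01  1.57595588e+02 -1.47272540e-01] [[0.1, -0.1], [-0.9, -0.4], [-0.5, 5.3], [1.1, -4.6], [-2.3, -0.0], [1.9, -0.2], [-0.3, 0.3], [0.7, 0.1]]
bar tri [492.93019763 117.70119126 122.55948907] 0.34501071412045187 model [[492.165103   117.37432871 122.62890902]]
shelf [771.36887041 208.19511624 166.        ] [735.10324593 -53.58496181 166.        ]
```

```bash
python3 - <<'E'
from geo import *; from cell import state
s=state(); r=R.from_quat(s["eef_rot"]).as_matrix(); a=np.degrees(np.arctan2(r[1,0],r[0,0])); print("tool x az",a, s["q"][[0,5]], s["position"])
for tgt in(81.6,-98.4):
  for k in(0,-90): print(tgt+k, "roll", (tgt+k-a))
g=G(655,93.2,157.6,-.147)
for ph in np.linspace(0,2.0,11): print(round(ph,2),(g.panel([-160,0,52],ph)[0]-g.panel([-160,0,52])[0]).round(0).tolist(), g.panel([-202,0,3.5],ph)[0].round(0))
E
```

```text
tool x az -75.91562518381531 [-1.43719703 -0.11221543] [ 152.00040868 -605.47165416  230.07454742]
81.6 roll 157.5156251838153
-8.400000000000006 roll 67.5156251838153
-98.4 roll -22.484374816184697
-188.4 roll -112.4843748161847
0.0 [0.0, 0.0, 0.0] [480. 119.  60.]
0.2 [-4.0, 1.0, 33.0] [464. 121.  97.]
0.4 [-1.0, 0.0, 67.0] [456. 123. 136.]
0.6 [9.0, -1.0, 99.0] [456. 123. 177.]
0.8 [25.0, -4.0, 129.0] [464. 122. 216.]
1.0 [46.0, -7.0, 155.0] [479. 119. 253.]
1.2 [72.0, -11.0, 176.0] [501. 116. 287.]
1.4 [101.0, -15.0, 191.0] [530. 112. 315.]
1.6 [133.0, -20.0, 200.0] [563. 107. 337.]
1.8 [166.0, -25.0, 203.0] [600. 101. 352.]
2.0 [199.0, -29.0, 199.0] [640.  95. 359.]
```

```bash
python3 -m pendant '{"claw":[100,100,100,100,100,100,100,100,100,100],"slide":[[20,42,30],[40,85,70],[60,128,70],[80,170,70],[100,212,70],[120,255,70],[140,298,70],[160,340,70],[180,382,70],[200,425,70]],"roll":[10,20,30,40,50,60,70,80,90,100]}' 30
```

```text
time: 1.35
position: [352.2, -178.9, 299.7]
eef_rot: [0.977, 0.211, -0.001, -0.0]
contact_force: [0.4, 0.5, -0.2]
gripper_width: 85.4
```

```bash
python3 -m pendant '{"claw":[70,70,70,70,70,70,70,70,70,70],"slide":[[20,42,0],[40,84,0],[60,126,0],[80,168,0],[100,210,0],[120,252,0],[140,296,0],[140,296,-40],[140,296,-80],[140,296,-120]],"roll":[8,16,24,32,40,48,57,57,57,57]}' 30
python3 - <<'E'
from h import *; from cell import state,snapshot
s=state(); print(s["position"],2*np.degrees(np.arctan2(s["eef_rot"][1],s["eef_rot"][0])),s["q"][5])
a=snapshot("scene")["pixels"][60:300,200:500]; cv2.imwrite("pics/c.png",cv2.resize(a,None,fx=2.5,fy=2.5)[:,:,::-1])
E
```

```text
time: 2.6
position: [491.7, 117.4, 178.0]
eef_rot: [0.758, 0.652, -0.001, 0.0]
contact_force: [0.6, -0.2, -0.1]
gripper_width: 59.3
[491.68994299 117.3569869  178.04589343] 81.4264021617712 -1.3237020998059479
```

View pics/c.png

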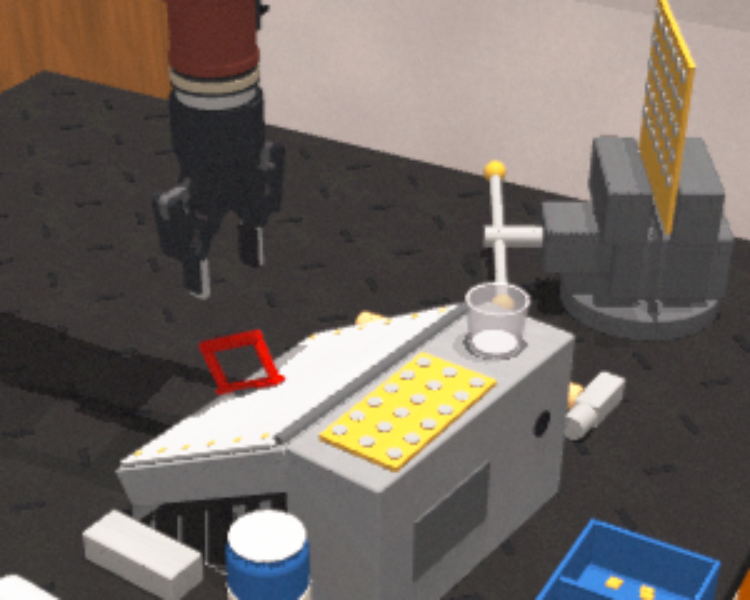

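The gripper is centred above the red yoke (crop 240,360), with its fingers straddling the bar. Next: descend and close.

```bash
python3 -m pendant '{"claw":[70,70,70,70,70,70,0,0,0,0],"slide":[[1,0,-15],[1,0,-30],[1,0,-45],[1,0,-60],[1,0,-75],[1,0,-75],[1,0,-75],[1,0,-75],[1,0,-75],[1,0,-75]],"roll":[0,0,0,0,0,0,0,0,0,0]}' 30
```

```text
time: 3.9
position: [488.9, 117.1, 97.6]
eef_rot: [0.758, 0.652, -0.005, -0.003]
contact_force: [0.1, 1.7, 1.5]
gripper_width: 11.1
```

```bash
python3 -m pendant '{"claw":[0,0,0,0,0,0,0,0,0,0],"slide":[[2,0,2],[3,0,4],[3,0,4],[3,0,4],[3,0,4],[3,0,4],[3,0,4],[3,0,4],[3,0,4],[3,0,4]],"roll":[-5,-10,-15,-20,-25,-30,-35,-40,-45,-50]}' 30
```

```text
time: 5.15
position: [490.8, 119.2, 100.6]
eef_rot: [0.963, 0.269, -0.004, -0.007]
contact_force: [0.4, 6.1, -3.3]
gripper_width: 11.1
```

```bash
python3 -m pendant '{"claw":[0,0,0,0,0,0,0,0,0,0],"slide":[[0,-1,1],[1,-1,2],[1,-1,2],[1,-1,2],[1,-1,2],[1,-1,2],[1,-1,2],[1,-1,2],[1,-1,2],[1,-1,2]],"roll":[-5,-10,-15,-20,-25,-30,-35,-40,-41,-41]}' 30
python3 - <<'E'
from h import *; from cell import state,snapshot
s=state(); print(s["position"],2*np.degrees(np.arctan2(s["eef_rot"][1],s["eef_rot"][0])),s["contact_force"],s["moment"])
a=snapshot("scene")["pixels"][100:300,200:450]; cv2.imwrite("pics/d.png",cv2.resize(a,None,fx=3,fy=3)[:,:,::-1])
E
```

```text
time: 6.4
position: [492.7, 118.3, 102.9]
eef_rot: [0.996, -0.085, 0.0, -0.008]
contact_force: [2.7, 0.5, -1.9]
gripper_width: 10.9
[492.7476796  118.30322526 102.88937403] -9.706597010808037 [ 2.69572863  0.53537865 -1.91559145] [ 0.41703835 -0.6978323   0.22735717]
```

View pics/d.png

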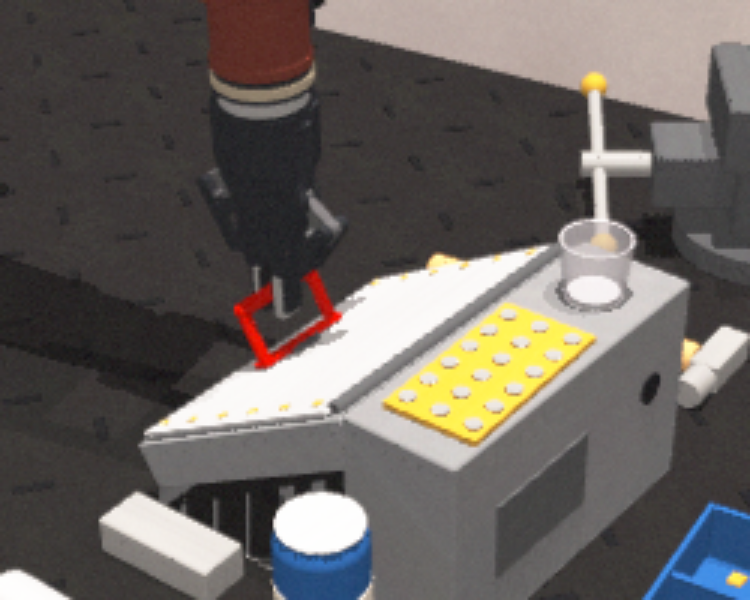

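The bar now lies along the hinge (crop 235,310 to 310,280), so the quarter turn is done. Next is swinging the panel along the arc.

```bash
python3 -m pendant '{"claw":[0,0,0,0,0,0,0,0,0,0],"slide":[[-3,0,16],[-4,1,33],[-3,0,50],[-1,0,67],[3,0,83],[9,-1,99],[16,-2,115],[25,-4,129],[35,-5,143],[46,-7,155]],"roll":[0,0,0,0,0,0,0,0,0,0]}' 40
```

```text
time: 7.7
position: [535.2, 111.8, 257.7]
eef_rot: [0.996, -0.084, -0.006, -0.008]
contact_force: [-8.9, 3.6, -3.5]
gripper_width: 10.9
```

```bash
python3 -m pendant '{"claw":[0,0,0,0,0,0,0,0,0,0],"slide":[[16,-2,11],[30,-4,21],[44,-6,29],[58,-8,36],[74,-10,41],[90,-13,45],[107,-15,47],[124,-18,48],[141,-20,47],[152,-22,45]],"roll":[0,0,0,0,0,0,0,0,0,0]}' 40
python3 - <<'E'
from h import *; from cell import state,snapshot
s=state(); print(s["position"],s["contact_force"])
a=snapshot("scene")["pixels"][30:290,180:480]; b=snapshot("top")["pixels"][130:350,180:380]
cv2.imwrite("pics/e.png",np.vstack([cv2.resize(a,(400,347)),cv2.resize(b,(400,250))*0])[:347,:,::-1].copy())
cv2.imwrite("pics/e.png",np.hstack([cv2.resize(a,(420,364)),cv2.resize(b,(331,364))])[:,:,::-1])
E
```

```text
time: 8.95
position: [688.5, 88.8, 309.3]
eef_rot: [0.996, -0.084, -0.003, -0.007]
contact_force: [-4.3, -0.4, 8.7]
gripper_width: 10.3
[688.53176801  88.77198486 309.32212519] [-4.31284702 -0.40958638  8.66754276]
```

View pics/e.png

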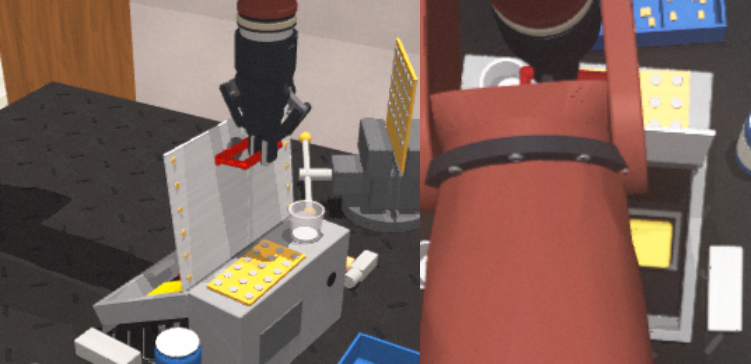

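The panel is up near its stop (model about 1.98 rad), and the yellow key is the rightmost one. Release now, lift clear, and back off to see the keys.

```bash
python3 -m pendant '{"claw":[40,40,40,40,40,40,40,40,40,40],"slide":[[0,0,0],[0,0,0],[0,0,0],[0,0,0],[0,0,15],[0,0,35],[0,0,60],[0,0,85],[0,0,110],[0,0,115]],"roll":[0,0,0,0,0,0,0,0,0,0]}' 40
python3 -m pendant '{"claw":[40,40,40,20,0,0,0,0,0,0],"slide":[[0,0,5],[-30,-20,5],[-60,-50,5],[-100,-80,5],[-140,-120,5],[-180,-160,5],[-220,-200,5],[-240,-240,5],[-240,-280,5],[-240,-300,5]],"roll":[0,0,0,0,0,0,0,0,0,0]}' 40
python3 - <<'E'
from h import *; from cell import state,snapshot; import pickle
s=state(); print(s["position"],s["contact_force"])
t=snapshot("top"); sc=snapshot("scene"); pickle.dump({"top":t,"scene":sc},open("s1.pkl","wb"))
a=sc["pixels"][100:290,200:450]; b=t["pixels"][150:350,190:370]
cv2.imwrite("pics/f.png",np.hstack([cv2.resize(a,(395,300)),cv2.resize(b,(405,450))[:300]*0])[:,:,::-1])
cv2.imwrite("pics/f.png",np.vstack([np.hstack([cv2.resize(b,(405,450)),np.pad(cv2.resize(a,(395,300)),((0,150),(0,0),(0,0)))])])[:,:,::-1])
E
```

```text
time: 10.3
position: [691.0, 88.6, 429.3]
eef_rot: [0.996, -0.084, 0.002, -0.007]
contact_force: [-0.1, -0.4, -0.2]
gripper_width: 34.4
time: 11.55
position: [450.3, -212.7, 433.6]
eef_rot: [0.996, -0.086, 0.001, -0.008]
contact_force: [0.0, -0.3, -0.1]
gripper_width: -0.0
[ 450.32544736 -212.73717484  433.61722617] [ 0.0322459  -0.34576993 -0.0507879 ]
```

View pics/f.png

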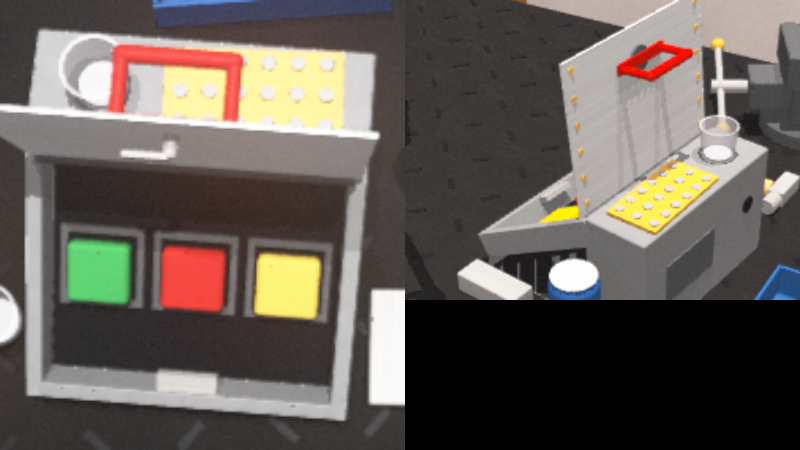

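The keys run green, red, yellow from left to right. Green is centred at crop (100,272). Now locate green's top on its plane and check the panel angle.

```bash
python3 - <<'E'
import pickle
from h import *; from geo import *
d=pickle.load(open("s1.pkl","rb")); t=d["top"]; g=G(655,93.2,157.6,-.147)
p=t["pixels"].astype(int); n=g.Rz.apply(N); u=g.Rz.apply(U); y=g.Rz.apply(Y)
for nm,m in(("green",(p[...,1]>p[...,0]+50)&(p[...,1]>p[...,2]+40)),("red",(p[...,0]>p[...,1]+120)&(p[...,2]<100)&(abs(p[...,1]-p[...,2])<30)),("yel",(p[...,0]>200)&(p[...,1]>180)&(p[...,2]<130))):
    m=m.astype(np.uint8); m[:250]=0; m[300:]=0; m[:,:210]=0; m[:,350:]=0
    c=max(cv2.findContours(m,0,2)[0],key=cv2.contourArea); (uv,wh,a)=cv2.minAreaRect(c)
    o,r=ray(t,uv); P0=g.H-10*n; X=o+r*((P0-o)@n)/(r@n); print(nm,uv,wh,a,X.round(1),"slope from hinge",((X-g.H)@u).round(1),"lat",((X-g.H)@y).round(1))
# panel angle: upper edge corners in crop (0,108) clipped,(377,134) -> px
for ph in(1.6,1.8,1.9,2.0): print(ph,proj(t,g.panel([[-202,-131,5.5],[-202,131,5.5],[-202,-131,1.5]],ph)).round(1).tolist())
print("meas right corner",190+377/2.25,150+134/2.25)
E
```

```text
green (233.5, 270.0) (28.0, 27.0) 90.0 [589.6 180.2 101.3] slope from hinge -95.3 lat 76.5
red (275.1889343261719, 273.5328063964844) (27.445093154907227, 26.921875) 2.726310968399048 [577.5 104.4 100.9] slope from hinge -96.1 lat -0.3
yel (316.97650146484375, 276.80584716796875) (27.380651473999023, 26.767078399658203) 4.398705005645752 [566.   28.5 100.7] slope from hinge -96.5 lat -77.0
1.6 [[354.0, 265.0], [163.8, 251.0], [353.7, 267.8]]
1.8 [[356.3, 235.8], [164.4, 222.0], [356.1, 238.8]]
1.9 [[357.4, 221.0], [165.5, 207.2], [357.2, 223.9]]
2.0 [[358.4, 206.2], [167.0, 192.6], [358.2, 209.1]]
meas right corner 357.55555555555554 209.55555555555554
```

```bash
python3 -m pendant '{"claw":[0,0,0,0,0,0,0,0,0,0],"slide":[[10,40,0],[22,80,0],[35,120,0],[47,160,0],[60,200,0],[72,240,0],[84,280,0],[96,320,0],[110,360,0],[123,395,0]],"roll":[9,18,27,36,45,54,63,72,81,90]}' 40
python3 -m pendant '{"claw":[0,0,0,0,0,0,0,0,0,0],"slide":[[0,0,-50],[0,0,-100],[0,0,-150],[0,0,-200],[0,0,-230],[0,0,-260],[0,0,-280],[0,0,-290],[0,0,-290],[0,0,-290]],"roll":[0,0,0,0,0,0,0,0,0,0]}' 40
python3 - <<'E'
from h import *; from cell import state,snapshot
s=state(); print(s["position"],s["contact_force"],s["q"][5])
a=snapshot("scene")["pixels"][60:300,200:450]; cv2.imwrite("pics/g.png",cv2.resize(a,None,fx=2.4,fy=2.4)[:,:,::-1])
E
```

```text
time: 12.9
position: [573.1, 186.0, 433.0]
eef_rot: [0.762, 0.647, -0.005, -0.007]
contact_force: [0.8, -1.0, -0.1]
gripper_width: -0.1
time: 14.15
position: [574.1, 186.3, 144.5]
eef_rot: [0.762, 0.647, -0.004, -0.007]
contact_force: [-0.1, 1.0, 1.0]
gripper_width: -0.1
[574.13840841 186.34000353 144.50666295] [-0.12950494  0.96165166  0.95484269] -1.216874785498029
```

View pics/g.png

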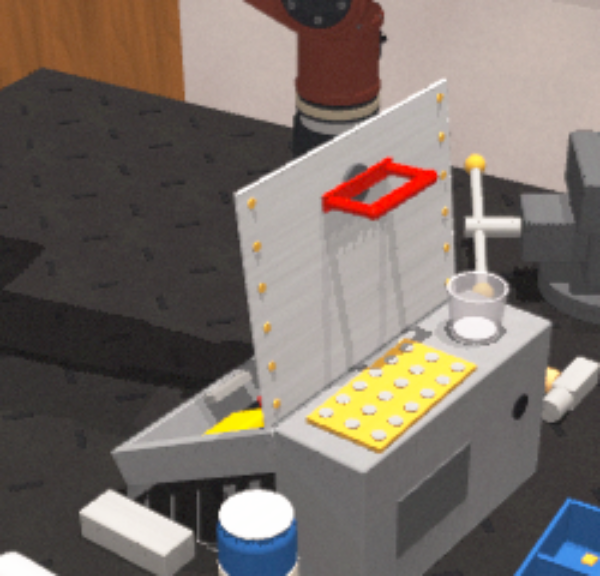

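The panel stands undisturbed with the gripper behind it. Coming down to about 11 mm off the cap, then small steps along the face normal.

```bash
python3 -m pendant '{"claw":[0,0,0,0,0,0,0,0,0,0],"slide":[[-3,-1,-12],[-6,-2,-24],[-6,-2,-36],[-6,-2,-36],[-6,-2,-36],[-6,-2,-36],[-6,-2,-36],[-6,-2,-36],[-6,-2,-36],[-6,-2,-36]],"roll":[0,0,0,0,0,0,0,0,0,0]}'
python3 -m pendant '{"claw":[0,0,0,0,0,0,0,0,0,0],"slide":[[0.5,0,-1],[1,0,-2],[2,0,-3.5],[2,0,-3.5],[2,0,-3.5],[2,0,-3.5],[2,0,-3.5],[2,0,-3.5],[2,0,-3.5],[2,0,-3.5]],"roll":[0,0,0,0,0,0,0,0,0,0]}'
python3 -m pendant '{"claw":[0,0,0,0,0,0,0,0,0,0],"slide":[[0.5,0,-1],[1,0,-2],[1.5,0,-2.5],[1.5,0,-2.5],[1.5,0,-2.5],[1.5,0,-2.5],[1.5,0,-2.5],[1.5,0,-2.5],[1.5,0,-2.5],[1.5,0,-2.5]],"roll":[0,0,0,0,0,0,0,0,0,0]}'
```

```text
time: 15.45
position: [568.2, 184.3, 108.7]
eef_rot: [0.763, 0.647, -0.004, -0.006]
contact_force: [0.8, -0.6, -0.1]
gripper_width: -0.0
time: 16.7
position: [570.2, 184.3, 105.2]
eef_rot: [0.763, 0.647, -0.004, -0.006]
contact_force: [-1.0, -0.3, 0.3]
gripper_width: -0.0
time: 17.95
position: [571.8, 184.3, 102.7]
eef_rot: [0.762, 0.647, -0.004, -0.006]
contact_force: [-0.1, -0.0, -0.3]
gripper_width: 0.0
```

```bash
python3 -m pendant '{"claw":[0,0,0,0,0,0,0,0,0,0],"slide":[[0.5,0,-1],[1,0,-1.7],[1,0,-1.7],[1,0,-1.7],[1,0,-1.7],[1,0,-1.7],[1,0,-1.7],[1,0,-1.7],[1,0,-1.7],[1,0,-1.7]],"roll":[0,0,0,0,0,0,0,0,0,0]}'
python3 -m pendant '{"claw":[0,0,0,0,0,0,0,0,0,0],"slide":[[0.5,0,-0.9],[0.5,0,-0.9],[0.5,0,-0.9],[0.5,0,-0.9],[0.5,0,-0.9],[0.5,0,-0.9],[0.5,0,-0.9],[0.5,0,-0.9],[0.5,0,-0.9],[0.5,0,-0.9]],"roll":[0,0,0,0,0,0,0,0,0,0]}'
python3 -m pendant '{"claw":[0,0,0,0,0,0,0,0,0,0],"slide":[[0.5,0,-0.9],[0.5,0,-0.9],[0.5,0,-0.9],[0.5,0,-0.9],[0.5,0,-0.9],[0.5,0,-0.9],[0.5,0,-0.9],[0.5,0,-0.9],[0.5,0,-0.9],[0.5,0,-0.9]],"roll":[0,0,0,0,0,0,0,0,0,0]}'
```

```text
time: 19.2
position: [572.8, 184.3, 101.0]
eef_rot: [0.763, 0.647, -0.004, -0.006]
contact_force: [0.1, 0.6, -0.0]
gripper_width: -0.1
time: 20.45
position: [573.3, 184.3, 100.1]
eef_rot: [0.763, 0.647, -0.004, -0.006]
contact_force: [-0.9, -0.6, 0.3]
gripper_width: 0.1
time: 21.7
position: [573.8, 184.2, 99.2]
eef_rot: [0.762, 0.647, -0.004, -0.006]
contact_force: [-0.5, -0.4, 0.1]
gripper_width: 0.3
```

```bash
python3 -m pendant '{"claw":[0,0,0,0,0,0,0,0,0,0],"slide":[[0.5,0,-0.9],[0.5,0,-0.9],[0.5,0,-0.9],[0.5,0,-0.9],[0.5,0,-0.9],[0.5,0,-0.9],[0.5,0,-0.9],[0.5,0,-0.9],[0.5,0,-0.9],[0.5,0,-0.9]],"roll":[0,0,0,0,0,0,0,0,0,0]}'
python3 -m pendant '{"claw":[0,0,0,0,0,0,0,0,0,0],"slide":[[0.5,0,-0.9],[0.5,0,-0.9],[0.5,0,-0.9],[0.5,0,-0.9],[0.5,0,-0.9],[0.5,0,-0.9],[0.5,0,-0.9],[0.5,0,-0.9],[0.5,0,-0.9],[0.5,0,-0.9]],"roll":[0,0,0,0,0,0,0,0,0,0]}'
```

```text
time: 22.95
position: [574.3, 184.3, 98.3]
eef_rot: [0.763, 0.647, -0.004, -0.006]
contact_force: [-0.8, 0.0, 0.5]
gripper_width: 0.1
time: 24.2
position: [574.8, 184.3, 97.4]
eef_rot: [0.763, 0.647, -0.004, -0.006]
contact_force: [-0.5, -0.4, -0.4]
gripper_width: -0.3
```

```bash
python3 -m pendant '{"claw":[0,0,0,0,0,0,0,0,0,0],"slide":[[0.5,0,-0.9],[0.5,0,-0.9],[0.5,0,-0.9],[0.5,0,-0.9],[0.5,0,-0.9],[0.5,0,-0.9],[0.5,0,-0.9],[0.5,0,-0.9],[0.5,0,-0.9],[0.5,0,-0.9]],"roll":[0,0,0,0,0,0,0,0,0,0]}'
```

```text
time: 25.45
position: [575.2, 184.3, 96.5]
eef_rot: [0.763, 0.647, -0.004, -0.006]
contact_force: [-0.2, 0.3, 0.4]
gripper_width: -0.1
```

```bash
python3 -m pendant '{"claw":[0,0,0,0,0,0,0,0,0,0],"slide":[[0.5,0,-0.9],[0.5,0,-0.9],[0.5,0,-0.9],[0.5,0,-0.9],[0.5,0,-0.9],[0.5,0,-0.9],[0.5,0,-0.9],[0.5,0,-0.9],[0.5,0,-0.9],[0.5,0,-0.9]],"roll":[0,0,0,0,0,0,0,0,0,0]}'
```

```text
time: 26.7
position: [575.7, 184.2, 95.6]
eef_rot: [0.762, 0.647, -0.004, -0.006]
contact_force: [0.2, -0.2, -1.3]
gripper_width: 0.1
```

```bash
python3 -m pendant '{"claw":[0,0,0,0,0,0,0,0,0,0],"slide":[[0.5,0,-0.9],[0.5,0,-0.9],[0.5,0,-0.9],[0.5,0,-0.9],[0.5,0,-0.9],[0.5,0,-0.9],[0.5,0,-0.9],[0.5,0,-0.9],[0.5,0,-0.9],[0.5,0,-0.9]],"roll":[0,0,0,0,0,0,0,0,0,0]}'
```

```text
time: 27.95
position: [576.3, 184.3, 94.8]
eef_rot: [0.762, 0.647, -0.004, -0.006]
contact_force: [0.5, 0.2, 1.3]
gripper_width: 0.0
```

```bash
python3 -m pendant '{"claw":[0,0,0,0,0,0,0,0,0,0],"slide":[[0.5,0,-0.9],[0.5,0,-0.9],[0.5,0,-0.9],[0.5,0,-0.9],[0.5,0,-0.9],[0.5,0,-0.9],[0.5,0,-0.9],[0.5,0,-0.9],[0.5,0,-0.9],[0.5,0,-0.9]],"roll":[0,0,0,0,0,0,0,0,0,0]}'
```

```text
time: 29.2
position: [576.8, 184.2, 93.9]
eef_rot: [0.762, 0.647, -0.004, -0.006]
contact_force: [-1.6, -0.8, 4.4]
gripper_width: 0.0
```

```bash
python3 -m pendant '{"claw":[0,0,0,0,0,0,0,0,0,0],"slide":[[0.5,0,-0.9],[0.5,0,-0.9],[0.5,0,-0.9],[0.5,0,-0.9],[0.5,0,-0.9],[0.5,0,-0.9],[0.5,0,-0.9],[0.5,0,-0.9],[0.5,0,-0.9],[0.5,0,-0.9]],"roll":[0,0,0,0,0,0,0,0,0,0]}'
```

```text
time: 30.45
position: [577.1, 184.2, 93.4]
eef_rot: [0.762, 0.647, -0.004, -0.007]
contact_force: [-2.7, -0.8, 6.5]
gripper_width: -0.1
```

```bash
python3 -m pendant '{"claw":[0,0,0,0,0,0,0,0,0,0],"slide":[[0.5,0,-0.9],[0.5,0,-0.9],[0.5,0,-0.9],[0.5,0,-0.9],[0.5,0,-0.9],[0.5,0,-0.9],[0.5,0,-0.9],[0.5,0,-0.9],[0.5,0,-0.9],[0.5,0,-0.9]],"roll":[0,0,0,0,0,0,0,0,0,0]}'
```

```text
time: 31.7
position: [577.3, 184.2, 93.0]
eef_rot: [0.762, 0.647, -0.005, -0.007]
contact_force: [-3.9, -0.1, 7.6]
gripper_width: -0.2
```

```bash
python3 -m pendant '{"claw":[0,0,0,0,0,0,0,0,0,0],"slide":[[0.5,0,-0.9],[0.5,0,-0.9],[0.5,0,-0.9],[0.5,0,-0.9],[0.5,0,-0.9],[0.5,0,-0.9],[0.5,0,-0.9],[0.5,0,-0.9],[0.5,0,-0.9],[0.5,0,-0.9]],"roll":[0,0,0,0,0,0,0,0,0,0]}'
```

```text
time: 32.95
position: [577.4, 184.2, 92.8]
eef_rot: [0.762, 0.647, -0.005, -0.007]
contact_force: [-5.3, -0.5, 7.4]
gripper_width: -0.4
```

```bash
python3 -m pendant '{"claw":[0,0,0,0,0,0,0,0,0,0],"slide":[[0.5,0,-0.9],[0.7,0,-1.2],[0.9,0,-1.5],[1.0,0,-1.8],[1.2,0,-2.1],[1.4,0,-2.4],[1.4,0,-2.4],[1.4,0,-2.4],[1.4,0,-2.4],[1.4,0,-2.4]],"roll":[0,0,0,0,0,0,0,0,0,0]}'
```

```text
time: 34.2
position: [578.8, 184.0, 90.6]
eef_rot: [0.762, 0.647, -0.005, -0.007]
contact_force: [-2.4, -1.1, 4.3]
gripper_width: -0.1
```

The force peaked at about 9 N and has dropped to about 5 N, with the dome near 4.6 mm, so it has clicked. Retreating along the normal.

```bash
python3 -m pendant '{"claw":[0,0,0,0,0,0,0,0,0,0],"slide":[[-2,0,4],[-5,0,9],[-9,0,16],[-14,0,26],[-18,0,40],[-20,0,60],[-20,0,90],[-20,0,130],[-20,0,180],[-20,0,230]],"roll":[0,0,0,0,0,0,0,0,0,0]}'
python3 -m pendant '{"claw":[0,0,0,0,0,0,0,0,0,0],"slide":[[0,0,50],[0,0,110],[-20,-40,115],[-40,-90,115],[-60,-140,115],[-80,-190,115],[-100,-240,115],[-120,-290,115],[-130,-340,115],[-130,-340,115]],"roll":[0,0,0,0,0,0,0,0,0,0]}'
python3 - <<'E'
from h import *; from cell import state,snapshot
s=state(); print(s["position"],s["contact_force"],s["dq"].round(3))
a=snapshot("scene")["pixels"][60:350,120:500]; b=snapshot("top")["pixels"][150:350,140:400]
cv2.imwrite("pics/i.png",np.hstack([cv2.resize(a,(400,305)),cv2.resize(b,(397,305))])[:,:,::-1])
E
```

```text
time: 35.45
position: [558.6, 184.0, 323.7]
eef_rot: [0.762, 0.647, -0.005, -0.007]
contact_force: [0.9, -0.5, -0.4]
gripper_width: -0.1
time: 36.7
position: [427.4, -158.6, 440.0]
eef_rot: [0.764, 0.645, -0.005, -0.006]
contact_force: [-1.2, 0.5, 0.7]
gripper_width: 0.1
[ 427.43495458 -158.63929387  439.95403379] [-1.22157096  0.47639917  0.68380019] [ 0.065 -0.002  0.001  0.043  0.012  0.026]
```

View pics/i.png

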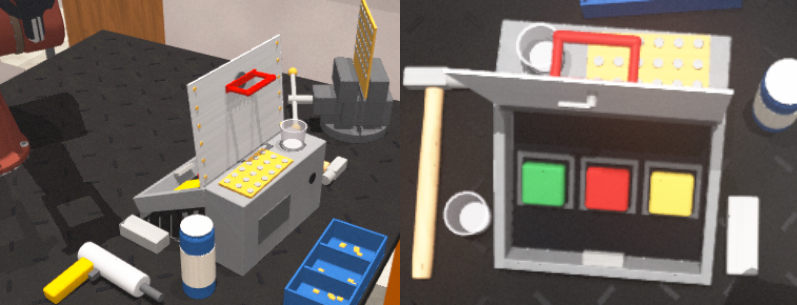

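The panel is open, all three keys are up (crop 543,183, then 607,188 and 672,193), the bystanders look unmoved and the robot is clear. Handing in.

```bash
python3 -c "
from cell import sign_off; print(sign_off())"
```

```text
the job is handed in; nothing more can be done
None
```

The rivet press is reset and the job is handed in; the last robot time reading was 36.7 s of the 72 s allowed. `sign_off` gives no verdict, so the checks below are my own.

- **Key and panel:** I turned the yoke key a quarter turn clockwise with the panel shut. I then swung the panel to about 1.98 rad and let go. That figure comes from the tool position, and the panel corner in the top picture agrees.
- **Green key:** I pressed the green key (leftmost of the three) in small steps along the face normal. The force rose to about 9 N, then dropped to about 5 N, with the dome at roughly 4.6 mm by my estimate. That is past the 3.2 mm click and short of the 6.8 mm limit. I then backed off along the same line.
- **Last checks:** The final pictures show the panel open, all three caps up, and the other things on the bench apparently unmoved. I judged this by eye and did not measure it. The arm stood clear, and the contact force was about 1.5 N, close to sensor noise.

No check failed. The dome travel was never read directly; I worked it out from force and tool position.

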